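# Right the fallen jars in the packing lane and ring for collection

### The job

Two of the jars in the packing lane have fallen over: stand each one upright again on the lane tray, in the gap between neighbours where it lies, without knocking over or pushing aside the jars that already stand. When both stand, press the call bell's plunger right down to its stop and let it go, to call for collection. Leave the bowl, the white bottle and the knife where they are.

Things in the scene. Friction and masses are not known exactly. Their poses are not given: they have to be found in the camera images.
- tray: packing lane: shallow aluminium tray fixed to the table, 156 mm (its x) by 720 mm (its y, the direction of the lane), floor 4 mm thick, lips 6 mm thick rising to 10 mm above the table all round. Origin on the table at the tray's centre; z up. Five jars are in it in a row along y: standing, fallen, standing, fallen, standing.
- fallen_a: amber square jar 94 mm tall, 0.14-0.28 kg: body 46 x 46 x 70 mm with paper labels, 4 mm neck, round black cap (38 mm diameter, 20 mm high). Origin on its axis at mid-height, 47 mm from base and cap top; own z runs from base to cap, x and y square to the sides. At the start it lies on a side face in one of the two gaps (which one varies), cap roughly towards the tray's +y.
- fallen_b: the same jar as fallen_a (same size and axes); at the start it lies in the other gap, cap roughly towards the tray's -y.
- stand_a: the same jar as fallen_a (same size and axes), already standing in the lane at the tray's -y end; must stay standing where it is.
- stand_b: the same jar as fallen_a (same size and axes), already standing in the lane near its middle; must stay standing where it is.
- stand_c: the same jar as fallen_a (same size and axes), already standing in the lane at its +y end; must stay standing where it is.
- bell_top (a point): call bell fixed to the table in front of the lane: black round base (72 mm diameter), steel dome 68 mm wide and 37 mm high, and on top a steel plunger head, 20 mm diameter. This point is the centre of the head's top face, 54 mm above the table when up; it moves with the head.
- bell_plunger (a joint): travel of the bell's plunger: 0 up, 0.008 m fully down at its stop; a spring pushes it back up (about 2 N at the start of the press, 5.5 N at the stop).
- bowl: white bowl, 84 mm diameter at the rim, 35 mm high, standing loose on the table in front of the lane; origin at the centre of its underside. Leave alone.
- bottle: round white plastic bottle, 54 mm diameter, 125 mm tall, standing loose on the table in front of the lane; origin at the centre of its underside. Leave alone.
- knife: small yellow trimming knife lying beyond the lane, handle 22 x 85 x 14 mm along its y with a 50 mm blade at +y; origin under the middle of the handle. Leave alone.
Mind the look-alikes: they are no part of the job. What is shaped like the stand_c but pink is not meant. Of the things that look like the part that bears bell_top, take the one that is farthest to the robot's left at the start.

How it is judged:
On the way, in this order (a step that is already met when the one before it is completed fails the run):
1. both fallen jars stand upright on the tray, each in its own gap, released and at rest (angle between each of fallen_a, fallen_b's own z axis and vertical below 0.1 rad and x of fallen_a in the frame of tray between -0.055 and 0.055 m and y of fallen_a in the frame of tray between -0.335 and 0.335 m and z of fallen_a in the frame of tray between 0.046 and 0.056 m and distance of each of fallen_a, fallen_b from where it was at the start of the episode below 0.15 m and linear speed of each of fallen_a, fallen_b below 0.03 m/s and angular speed of each of fallen_a, fallen_b below 0.3 rad/s and contact force between each of fallen_a, fallen_b and the fingers below 0.2 N and x of fallen_b in the frame of tray between -0.055 and 0.055 m and y of fallen_b in the frame of tray between -0.335 and 0.335 m and z of fallen_b in the frame of tray between 0.046 and 0.056 m), for 0.2 s.
2. the bell's plunger is pressed down to its stop (value of joint bell_plunger above 0.007 m), for 0.02 s.
At the end, for the whole second after the job is handed in: Both fallen jars stand upright (0.1 rad) on the tray floor, axis within 55 mm of the lane's centre line, within 150 mm of where each lay, released and at rest; the other three jars still stand in the lane; the plunger, pressed at least 7 mm after both stood, is up again (2 mm) (all of step 1 and angle between each of stand_a, stand_b, stand_c's own z axis and vertical below 0.1 rad and x of stand_a in the frame of tray between -0.055 and 0.055 m and y of stand_a in the frame of tray between -0.335 and 0.335 m and z of stand_a in the frame of tray between 0.046 and 0.056 m and linear speed of each of stand_a, stand_b, stand_c below 0.03 m/s and angular speed of each of stand_a, stand_b, stand_c below 0.3 rad/s and x of stand_b in the frame of tray between -0.055 and 0.055 m and y of stand_b in the frame of tray between -0.335 and 0.335 m and z of stand_b in the frame of tray between 0.046 and 0.056 m and x of stand_c in the frame of tray between -0.055 and 0.055 m and y of stand_c in the frame of tray between -0.335 and 0.335 m and z of stand_c in the frame of tray between 0.046 and 0.056 m and value of joint bell_plunger below 0.002 m); the robot touches nothing.
It fails at once if a jar that already stood is knocked over (tilted over 0.4 rad) (angle between any of stand_a, stand_b, stand_c's own z axis and vertical above 0.4 rad).
It fails at once if a jar that already stood is pushed more than 25 mm from its place (distance of any of stand_a, stand_b, stand_c from where it was at the start of the episode above 0.025 m).
It fails at once if the bowl, white bottle or knife is moved more than 30 mm, or the bottle knocked over (over 0.4 rad) (angle between bottle's own z axis and vertical above 0.4 rad or distance of any of bowl, bottle, knife from where it was at the start of the episode above 0.03 m).
It also fails if it takes over 69 s, if anything falls off the work surface, if the arm or the gripper's body presses on something with over 40 N, if the wrist force passes 120 N, or if a joint passes its speed limit or range.

### The arm

A 6-joint arm with a two-finger parallel gripper is mounted at the origin on the work surface. World frame = base frame: x ahead of the robot, y to its left, z up, the work surface at z = 0. Lengths are in m, angles in rad, forces in N, time in s.
With the tool pointing down it reaches from about 0.25 to 0.775 m from the base axis. Payload 4 kg.
Tool frame: the origin (TCP) lies midway between the tips of the shut fingers; the grasp point (between the pads) lies 19 mm behind it (grip_point_offset is the distance from the TCP to the grasp point, in m); z points along the fingers, y is the line along which they close (so a half turn about z gives the same grasp; the last joint's range is limited). The gripper opens to 94 mm and grips with 3 to 60 N. Pads are 16 mm wide; open, the fingers measure 119 mm over their backs; the gripper's body (75 mm by 177 mm) begins 78 mm behind the grasp point.
Start: joints at [-1.27, 0.087, 1.371, -0, 1.684, -0.103], TCP at [0.216, -0.506, 0.206] pointing down, gripper open.
Joint ranges: [-3.1, 3.1], [-0.76, 2.03], [0.27, 2.55], [-1.08, 4.22], [0.17, 2.65], [-2.57, 2.57]. Speed limits (rad/s): [2.79, 2.79, 3.14, 3.14, 3.14, 3.14].

### API

Orientations are given as [roll, pitch, yaw] about the fixed x, y, z axes, in that order (R = Rz(yaw) Ry(pitch) Rx(roll)).
In Python, from bench import * gives the robot as it stands.
- The arm moves only by the tool carry_out, never from a script. Its argument "commands" is a list of rows, each a list of 6 numbers: the shift along the tool's x, y, z in m, then the turn, a rotation vector about the tool's x, y, z in rad. In form: [[tx, ty, tz, rx, ry, rz], ...]. A call has exactly 5 rows; each row is the pose to reach, as a shift and turn from the pose commanded when the call began, along the tool's axes at that moment; what a row does not reach only later rows make up. A row lasts 1/10 s, in which the tool goes at most 50 mm and 8.59 degrees, less where a joint would pass 70% of its speed; a pose out of reach is approached as far as the arm can. A call with a gripper value outside its range is refused whole. "jaw" is the opening, from 0 (shut) to 1 (fully open), set as the call begins (left out, the last holds). The fingers move at their own pace and stop on an object; the grip force is fixed at half the most. Time passes only in rows, so rows that repeat a pose let the fingers close, or fill a call up. It gives the time, the measured TCP pose, the force, the opening and the grip force at its end, in the units of the state.
- get_obs(): the state, without advancing time (a new reading comes with each control period).
- snapshot(name): name is "scene" or "side" or "wrist"; returns a dict with "img" (480x640x3 uint8, red, green, blue), "range_z" (480x640 float32, m along the optical axis (not along the pixel's ray), 0 where there is no reading), "fx", "fy", "cx", "cy" (pixels), "R" (3x3) and "t" (3): a world point X has camera coordinates R X + t. Camera axes: x right, y down, z forward; pixel columns grow to the right and rows downward; lengths in m; the calibration is good to about 2 mm. The wrist camera is an equidistant fisheye: a pixel r from the principal point sees the ray r / f radians off the axis. A picture is of the moment at which its call begins.
- close_job(): hands the job in; it is judged then, once.
The state is a dict: "time": time; "joint_positions": joint angles; "qvel": joint speeds; "joint_torque": joint torques, N m; "tool_pos": TCP position; "ee_rot": TCP orientation; "wrist_force": force on the tool from outside, world axes, zero at the start; "wrist_torque": the same for the moment, N m; "width": finger opening in m; "finger_force": force on a finger pad.
Only numpy, scipy, OpenCV 4.12 (cv2) and the standard library are available. Lean on these libraries where they do the work, as an engineer would, in place of code of your own. Each camera call takes 0.05 s, during which the arm holds its last target. There are 200 camera calls.

## Working session

There is one attempt and no reset: what is moved stays moved. The work goes in short steps, Python scripts to look and compute and a tool call to move; the robot and the scene stay as the last step left them, time stands still between calls to the robot, and variables do not carry over. Pictures are saved under pics/ and viewed, at most 10 in all, crops included, and the job is handed in when it is done.

Besides the shell and the picture viewer there is one more tool, called after "Call:" as name(argument=value, ...) on one line, values as JSON. carry_out: Moves the arm, as the interface text tells. Its arguments: {"type":"object","properties":{"commands":{"type":"array","items":{"type":"array","items":{"type":"number"}}},"jaw":{"type":"number"}},"required":["commands"]}

```bash
mkdir -p pics; ls
python3 - <<'E'
from bench import *
import cv2,numpy as np,pickle
o=get_obs(); print(o)
for n in ["scene","side"]:
    s=snapshot(n); pickle.dump(s,open(f"{n}0.pkl","wb"))
    cv2.imwrite(f"pics/{n}0.png",s["img"][:,:,::-1])
    print(n,s["fx"],s["fy"],s["cx"],s["cy"],(-s["R"].T@s["t"]).round(3),s["R"][2].round(2))
E
```

```text
pics
{'time': 0.0, 'joint_positions': array([-1.27009834e+00,  8.79322236e-02,  1.37224184e+00, -8.79751824e-06,
        1.68358257e+00, -1.03122081e-01]), 'qvel': array([-0.00266808, -0.00174902, -0.00026235,  0.00145807, -0.0008305 ,
       -0.00096981]), 'joint_torque': array([ 2.40254240e-04, -3.40184748e+01, -3.02422321e+01,  7.18433037e-02,
        3.32354545e-02, -1.80855263e-04]), 'tool_pos': array([ 0.21593364, -0.50524766,  0.20432292]), 'ee_rot': array([-3.13943927e+00, -2.14061632e-04,  4.03818858e-01]), 'wrist_force': array([0.72957792, 0.66996137, 0.03946607]), 'wrist_torque': array([ 0.02733127, -0.03719052, -0.00474855]), 'finger_force': 0.0, 'width': 0.09399494880233708}
scene 599.6977862254397 599.6977862254397 313.66452871400173 239.73645771325477 [1.753 0.02  0.918] [-0.81  0.03 -0.58]
side 459.57618152727844 459.57618152727844 317.0871897178147 243.42927202510066 [0.006 0.557 0.645] [ 0.56 -0.52 -0.64]
```

View pics/scene0.png

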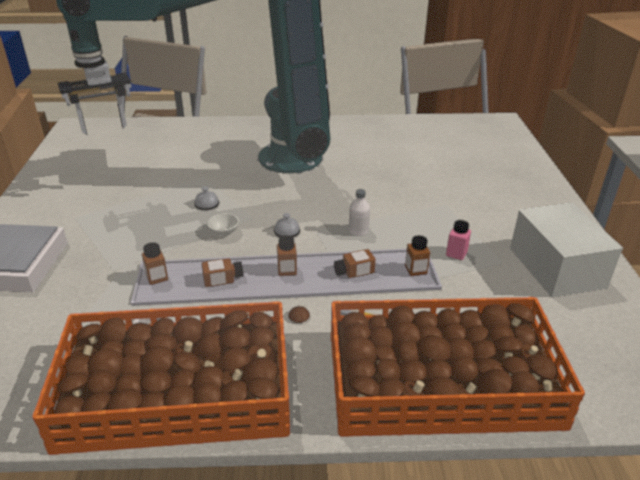

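View pics/side0.png

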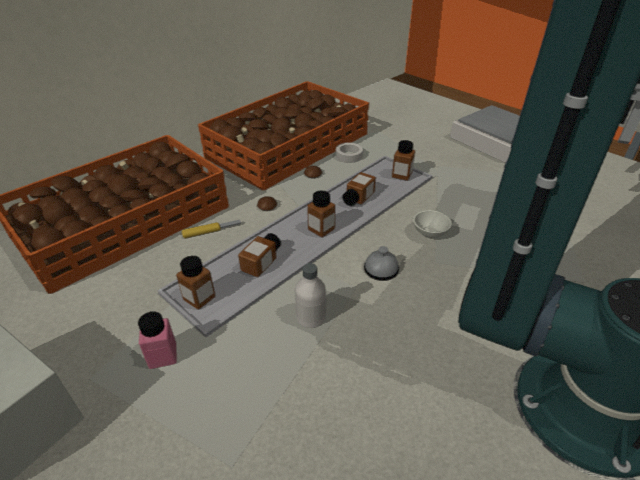

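The scene view looks back at the robot, so image right is +y, the robot's left.
- **Bells:** (207,200) and (287,225). The one farthest left is (287,225).
- **Jars that look like stand_c:** amber at (417,257) and pink at (459,240). The pink one is not meant.
- **Fallen jars:** (218,271) with its cap towards +y, so fallen_a, and (358,263) with its cap towards -y, so fallen_b.

Next I'll measure the positions from depth.

```bash
cat > h.py <<'E'
import numpy as np,pickle,cv2
def cloud(s):
    v,u=np.mgrid[0:480,0:640]; z=s["range_z"]
    P=np.stack([(u-s["cx"])*z/s["fx"],(v-s["cy"])*z/s["fy"],z],-1)
    return (P-s["t"])@s["R"], z>0
def proj(s,X):
    c=s["R"]@np.array(X)+s["t"]; return s["fx"]*c[0]/c[2]+s["cx"],s["fy"]*c[1]/c[2]+s["cy"]
E
python3 - <<'E'
from h import *
S={n:pickle.load(open(f"{n}0.pkl","rb")) for n in["scene","side"]}
C={n:cloud(s) for n,s in S.items()}
for n,pts in dict(scene=dict(sa=(152,246),fa=(218,271),sb=(287,240),fb=(358,263),sc=(418,240),bell=(287,218),bell2=(206,189),bottle=(360,195),bowl=(223,226),pink=(460,226),tray=(320,285)),
  side=dict(sa=(404,146),fa=(362,182),sb=(320,197),fb=(262,247),sc=(191,263),bell=(382,251),bottle=(310,268),bowl=(433,224),tray=(290,250),knife=(200,230))).items():
    for k,(u,v) in pts.items(): print(n,k,C[n][0][v,u].round(3))
# standing caps & tops, merged
for n in C:
    P=C[n][0][C[n][1]]
    for nm,zl,zh in [("cap",.094,.102),("side46",.044,.054)]:
        m=(P[:,2]>zl)&(P[:,2]<zh)&(P[:,0]>.35)&(P[:,0]<.7)&(abs(P[:,1])<.45)
        Q=P[m]; im=np.zeros((350,900),np.uint8)
        im[((Q[:,0]-.35)*1000).astype(int).clip(0,349),((Q[:,1]+.45)*1000).astype(int).clip(0,899)]=1
        im=cv2.morphologyEx(im,cv2.MORPH_CLOSE,np.ones((7,7)))
        N,L,st,ce=cv2.connectedComponentsWithStats(im)
        for i in range(1,N):
            if st[i,4]>150:
                yy,xx=np.where(L==i); r=cv2.minAreaRect(np.stack([xx,yy],1).astype(np.float32))
                print(n,nm,"y %.3f x %.3f"%(r[0][0]/1000-.45,r[0][1]/1000+.35),np.round(r[1]),round(r[2],1),st[i,4])
E
```

```text
scene sa [ 0.62  -0.317  0.101]
scene fa [ 0.652 -0.166  0.048]
scene sb [ 0.601 -0.005  0.098]
scene fb [0.628 0.163 0.047]
scene sc [0.614 0.303 0.101]
scene bell [ 0.427 -0.007  0.045]
scene bell2 [ 0.285 -0.236  0.053]
scene bottle [0.442 0.181 0.122]
scene bowl [ 0.407 -0.18   0.009]
scene pink [0.553 0.417 0.097]
scene tray [0.659 0.071 0.007]
side sa [ 0.608 -0.303  0.098]
side fa [ 0.618 -0.164  0.05 ]
side sb [ 0.593 -0.001  0.096]
side fb [0.595 0.158 0.049]
side sc [0.6   0.308 0.098]
side bell [ 0.419 -0.004  0.051]
side bottle [0.424 0.183 0.124]
side bowl [ 0.429 -0.198  0.01 ]
side tray [0.592 0.089 0.002]
side knife [0.772 0.197 0.014]
scene cap y 0.178 x 0.438 [28. 15.] 21.8 275
scene cap y 0.422 x 0.540 [35. 36.] 35.0 838
scene cap y -0.009 x 0.602 [40. 36.] 63.4 1039
scene cap y 0.306 x 0.609 [40. 40.] 68.7 1069
scene cap y -0.321 x 0.621 [41. 38.] 41.6 1109
scene side46 y 0.179 x 0.450 [50. 22.] 8.1 355
scene side46 y 0.413 x 0.558 [46. 12.] 24.9 318
scene side46 y 0.154 x 0.610 [52. 93.] 70.6 3437
scene side46 y -0.160 x 0.630 [52. 94.] 76.3 3411
scene side46 y -0.007 x 0.623 [11. 45.] 86.8 255
scene side46 y 0.307 x 0.629 [10. 41.] 85.4 222
scene side46 y -0.314 x 0.640 [11. 42.] 66.0 239
side cap y 0.186 x 0.418 [29. 18.] 39.0 220
side cap y 0.415 x 0.527 [23. 21.] 78.7 196
side cap y -0.008 x 0.594 [36. 35.] 9.5 994
side cap y 0.306 x 0.603 [36. 37.] 76.0 1059
side cap y -0.321 x 0.615 [35. 37.] 83.7 971
side side46 y 0.196 x 0.410 [51. 20.] 47.4 155
side side46 y -0.009 x 0.419 [18. 16.] 90.0 226
side side46 y 0.155 x 0.603 [47. 94.] 73.0 3232
side side46 y 0.003 x 0.583 [60. 31.] 42.9 314
side side46 y 0.315 x 0.590 [61. 31.] 36.3 232
side side46 y -0.302 x 0.605 [47. 15.] 58.0 240
side side46 y -0.159 x 0.623 [48. 94.] 77.0 3101
```

```bash
cat >> h.py <<'E'
from scipy.spatial.transform import Rotation as Ro
def Rt(psi,beta=0): # deg
    return Ro.from_euler('z',psi,degrees=True)*Ro.from_euler('x',180,degrees=True)*Ro.from_euler('y',beta,degrees=True)
def row(o,tcp,psi,beta=0):
    R0=Ro.from_euler('xyz',o["ee_rot"]); 
    return np.r_[R0.inv().apply(np.array(tcp)-o["tool_pos"]),(R0.inv()*Rt(psi,beta)).as_rotvec()].round(4)
def grasp(o,g,psi,beta=0,off=.019): # TCP for a grasp point
    return row(o,np.array(g)+off*Rt(psi,beta).apply([0,0,1]),psi,beta)
E
python3 - <<'E'
from h import *
from bench import *
S={n:pickle.load(open(f"{n}0.pkl","rb")) for n in["scene","side"]}
a=S["scene"]["img"][180:290,180:380]; b=S["side"]["img"][170:300,230:430]
a=cv2.resize(a,None,fx=4,fy=4,interpolation=2)[:,:,::-1]; a=a[:440,:800]
cv2.imwrite("pics/crop.png",a)
for n,s in S.items():
    P,ok=cloud(s); P=P[ok]
    for c in[(.42,-.008),(.28,-.236)]:
        m=(P[:,2]>.047)&(P[:,2]<.06)&(np.hypot(P[:,0]-c[0],P[:,1]-c[1])<.03); print(n,c,m.sum(),P[m].mean(0).round(4),P[m].min(0).round(3),P[m].max(0).round(3))
print(grasp(get_obs(),[.626,-.155,.20],103.5,0))
E
```

```text
scene (0.42, -0.008) 31 [ 0.4274 -0.0094  0.0549] [ 0.415 -0.017  0.05 ] [ 0.436 -0.001  0.06 ]
scene (0.28, -0.236) 29 [ 0.2818 -0.2404  0.0548] [ 0.269 -0.25   0.049] [ 0.294 -0.231  0.058]
side (0.42, -0.008) 63 [ 0.4191 -0.0079  0.0526] [ 0.41  -0.017  0.048] [0.429 0.    0.055]<stdin>:10: RuntimeWarning: Mean of empty slice.
  ret = um.true_divide(
Traceback (most recent call last):
ValueError: zero-size array to reduction operation minimum which has no identity
```

View pics/crop.png

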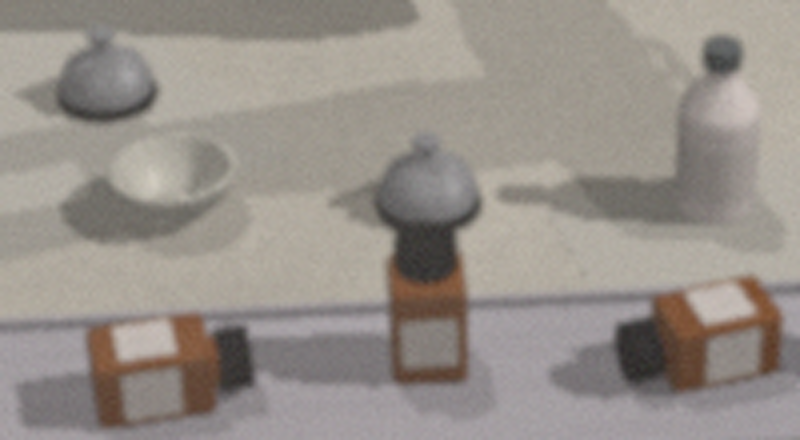

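The crop shows two identical bells, at crop (105,80) and (427,150). The right one is farthest to the robot's left, at world (0.422,-0.008). fallen_a's cap is at (235,358) pointing +y, and fallen_b's is at (638,350) pointing -y.

Run:
```python
from h import *
from bench import *
print(grasp(get_obs(),[.626,-.155,.20],103.5,0))
```

```text
[ 0.5147 -0.161   0.0239 -0.0015 -0.0016 -1.4026]
```

Call:
carry_out(commands=[[0.05,-0.015,0,0,0,-0.14],[0.1,-0.03,0,0,0,-0.28],[0.145,-0.045,0,0,0,-0.42],[0.19,-0.06,0,0,0,-0.56],[0.235,-0.075,0,0,0,-0.7]], jaw=0.78)

```text
time: 0.6
tool_pos: [0.4038, -0.3427, 0.205]
ee_rot: [-3.141, -0.0, 1.11]
wrist_force: [0.5, -0.1, 0.7]
width: 0.0731
finger_force: 0.0
```

Run:
```python
from h import *
from bench import *
o=get_obs();print(o["joint_positions"].round(3),o["tool_pos"].round(3),o["width"],grasp(o,[.626,-.155,.20],103.5,0))
```

```text
[-0.811  0.042  1.419  0.     1.681 -0.35 ] [ 0.404 -0.343  0.205] 0.0730864778350927 [ 2.670e-01  1.154e-01  2.400e-02 -5.000e-04 -4.000e-04 -6.969e-01]
```

Call:
carry_out(commands=[[0.044,0.019,0,0,0,-0.14],[0.088,0.038,0,0,0,-0.28],[0.132,0.057,0,0,0,-0.42],[0.176,0.076,0,0,0,-0.56],[0.22,0.095,0,0,0,-0.7]])

```text
time: 1.1
tool_pos: [0.5876, -0.1891, 0.2048]
ee_rot: [-3.141, -0.0, 1.81]
wrist_force: [-0.1, -0.7, 0.3]
width: 0.0734
finger_force: 0.0
```

Run:
```python
from h import *
from bench import *
o=get_obs();print(o["joint_positions"].round(3),o["tool_pos"].round(3),o["ee_rot"]);
print(grasp(o,[.626,-.155,.20],103.5,-40))
```

```text
[-0.403  0.239  1.198 -0.     1.705 -0.642] [ 0.588 -0.189  0.205] [-3.14068718e+00 -3.35454437e-04  1.80972465e+00]
[ 1.190e-02  4.530e-02  1.940e-02  3.000e-04 -6.985e-01  3.500e-03]
```

Call:
carry_out(commands=[[0,0.01,0,0,-0.14,0],[0,0.02,0,0,-0.28,0],[0.005,0.03,0.005,0,-0.42,0],[0.01,0.04,0.01,0,-0.56,0],[0.012,0.045,0.019,0,-0.7,0]])

```text
time: 1.6
tool_pos: [0.629, -0.1675, 0.188]
ee_rot: [3.136, 0.706, 1.803]
wrist_force: [-0.5, -0.5, -1.3]
width: 0.0728
finger_force: 0.0
```

Run:
```python
from h import *
from bench import *
o=get_obs();print(o["joint_positions"].round(3),o["tool_pos"].round(3),o["ee_rot"]);
for z in(.1,.034): print(grasp(o,[.626,-.155,z],103.5,-40))
```

```text
[-0.005  0.188  1.46  -0.701  1.353 -0.132] [ 0.629 -0.168  0.188] [3.13637526 0.7061727  1.80267516]
[ 0.0671 -0.0004  0.0776  0.0028  0.008  -0.0028]
[ 0.1099 -0.0006  0.1278  0.0028  0.008  -0.0028]
```

Call:
carry_out(commands=[[0.02,0,0.023,0,0.008,0],[0.045,0,0.053,0,0.008,0],[0.07,0,0.082,0,0.008,0],[0.085,0,0.099,0,0.008,0],[0.09,0,0.105,0,0.008,0]])

```text
time: 2.1
tool_pos: [0.6246, -0.1672, 0.0434]
ee_rot: [-3.132, 0.689, 1.81]
wrist_force: [-0.1, -0.1, 0.1]
width: 0.0731
finger_force: 0.0
```

Run:
```python
from h import *
from bench import *
o=get_obs();print(o["joint_positions"].round(3),o["tool_pos"].round(3),o["ee_rot"],o["wrist_force"]);
print(grasp(o,[.626,-.155,.034],103.5,-40))
a=snapshot("side");b=snapshot("scene")
im=np.hstack([a["img"][130:330,200:450],b["img"][130:330,130:380]])
cv2.imwrite("pics/pre.png",cv2.resize(im,None,fx=1.6,fy=1.6)[:,:,::-1])
```

```text
[-0.011  0.315  1.605 -0.742  1.156  0.042] [ 0.625 -0.167  0.043] [-3.131885    0.68942465  1.80987773] [-0.08221189 -0.12858985  0.1333299 ]
[ 0.0147  0.0044  0.0189 -0.0075 -0.0087  0.0027]
```

View pics/pre.png

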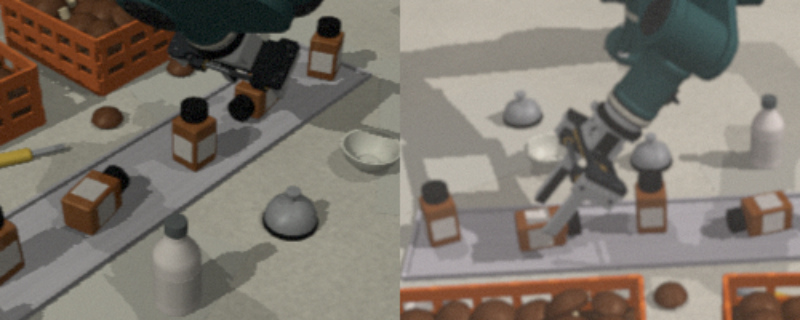

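The gripper straddles fallen_a, with the jar at scene-crop (543,232) and the finger at (568,215). It is clear of stand_b at (650,200). Next I descend the last bit and close.

Call:
carry_out(commands=[[0.008,0.002,0.01,0,0,0],[0.015,0.004,0.019,-0.007,-0.008,0],[0.015,0.004,0.019,-0.007,-0.008,0],[0.015,0.004,0.019,-0.007,-0.008,0],[0.015,0.004,0.019,-0.007,-0.008,0]])

```text
time: 2.7
tool_pos: [0.6318, -0.1673, 0.0247]
ee_rot: [3.133, 0.701, 1.803]
wrist_force: [-0.0, -0.0, 0.3]
width: 0.0731
finger_force: 0.0
```

Call:
carry_out(commands=[[0,0,0,0,0,0],[0,0,0,0,0,0],[0,0,0,0,0,0],[0,0,0,0,0,0],[0,0,0,0,0,0]], jaw=0.2)

```text
time: 3.2
tool_pos: [0.6306, -0.1677, 0.0243]
ee_rot: [3.137, 0.701, 1.804]
wrist_force: [-2.4, 0.8, 3.2]
width: 0.0458
finger_force: 30.0
```

Run:
```python
from h import *
from bench import *
o=get_obs();print(o["joint_positions"].round(3),o["tool_pos"].round(3),o["ee_rot"],o["wrist_force"]);
print(grasp(o,[.626,-.155,.034],103.5,-40),grasp(o,[.626,-.155,.12],103.5,-40))
```

```text
[-0.008  0.345  1.615 -0.768  1.118  0.084] [ 0.631 -0.168  0.024] [3.13659946 0.70081613 1.80401145] [-2.4071529   0.75436543  3.1762843 ]
[ 0.004  -0.0016  0.0029  0.0034  0.0027 -0.0018] [-0.0514 -0.0012 -0.0628  0.0034  0.0027 -0.0018]
```

Call:
carry_out(commands=[[-0.005,0,-0.006,0,0,0],[-0.015,0,-0.018,0,0,0],[-0.03,0,-0.036,0,0,0],[-0.045,0,-0.055,0,0,0],[-0.055,0,-0.065,0,0,0]])

```text
time: 3.7
tool_pos: [0.6325, -0.1672, 0.1127]
ee_rot: [3.128, 0.701, 1.801]
wrist_force: [0.6, -0.5, -1.3]
width: 0.0459
finger_force: 29.9
```

Run:
```python
from h import *
from bench import *
o=get_obs();print(o["joint_positions"].round(3),o["tool_pos"].round(3),o["ee_rot"],o["wrist_force"],o["width"]);
for b in(-32,-24,-16,-8,0): print(grasp(o,[.622,-.157,.12],103.5,b).tolist())
```

```text
[-0.008  0.248  1.543 -0.721  1.237 -0.037] [ 0.632 -0.167  0.113] [3.12839452 0.70098591 1.80074989] [ 0.64853797 -0.47646593 -1.28765718] 0.045923111886333516
[0.0074, -0.0079, 0.0052, 0.0098, 0.1425, -0.0036]
[0.01, -0.0079, 0.0046, 0.0101, 0.2821, -0.003]
[0.0125, -0.0079, 0.0037, 0.0103, 0.4218, -0.0023]
[0.0148, -0.0079, 0.0025, 0.0105, 0.5614, -0.0015]
[0.017, -0.0079, 0.0009, 0.0107, 0.701, -0.0008]
```

Call:
carry_out(commands=[[0.007,-0.002,0.005,0.002,0.14,0],[0.01,-0.004,0.005,0.004,0.28,0],[0.0125,-0.006,0.004,0.006,0.42,0],[0.015,-0.008,0.0025,0.008,0.56,0],[0.017,-0.008,0.001,0.01,0.7,0]])

```text
time: 4.2
tool_pos: [0.6209, -0.1575, 0.0996]
ee_rot: [-3.141, -0.003, 1.806]
wrist_force: [0.1, -0.6, -3.0]
width: 0.0459
finger_force: 29.9
```

Run:
```python
from h import *
from bench import *
o=get_obs();print(o["joint_positions"].round(3),o["tool_pos"].round(3),o["ee_rot"],o["wrist_force"],o["width"]);
for b in(8,16,24,32,40,48): print(grasp(o,[.619,-.157,.12],103.5,b).tolist())
```

```text
[-0.338  0.329  1.295  0.002  1.52  -0.574] [ 0.621 -0.158  0.1  ] [-3.14084936 -0.00327309  1.80632151] [ 0.05200191 -0.62181803 -2.98489578] 0.04586876745328828
[0.0036, -0.0017, -0.0016, -0.0007, 0.1364, -0.0001]
[0.0062, -0.0017, -0.0021, -0.0007, 0.276, -0.0002]
[0.0087, -0.0017, -0.003, -0.0007, 0.4156, -0.0002]
[0.011, -0.0017, -0.0043, -0.0007, 0.5552, -0.0003]
[0.0132, -0.0017, -0.0058, -0.0007, 0.6949, -0.0003]
[0.0151, -0.0017, -0.0076, -0.0007, 0.8345, -0.0004]
```

Call:
carry_out(commands=[[0.004,-0.001,-0.0015,0,0.136,0],[0.006,-0.0015,-0.002,0,0.276,0],[0.0085,-0.0015,-0.003,0,0.416,0],[0.011,-0.0015,-0.0045,0,0.555,0],[0.013,-0.0015,-0.006,0,0.695,0]])

```text
time: 4.7
tool_pos: [0.6166, -0.1466, 0.1045]
ee_rot: [-3.14, -0.696, 1.803]
wrist_force: [0.7, 0.4, -1.6]
width: 0.0461
finger_force: 29.9
```

Run:
```python
from h import *
from bench import *
o=get_obs();print(o["joint_positions"].round(3),o["tool_pos"].round(3),o["ee_rot"],o["wrist_force"],o["width"]);
for b,z in((49.5,.12),(49.5,.08),(49.5,.062)): print(grasp(o,[.619,-.157,z],103.5,b).tolist())
```

```text
[-0.574  0.643  1.003  0.505  1.987 -0.717] [ 0.617 -0.147  0.105] [-3.1397407  -0.69598394  1.80328743] [ 0.68912941  0.41213232 -1.61833959] 0.04612530543174751
[0.0049, -0.0001, 0.0, 0.0004, 0.168, -0.0024]
[-0.0207, -0.0, 0.0307, 0.0004, 0.168, -0.0024]
[-0.0323, 0.0, 0.0445, 0.0004, 0.168, -0.0024]
```

Next I finish the rotation and lower partway, then look.

Call:
carry_out(commands=[[0.003,0,0,0,0.09,0],[0.004,0,0.002,0,0.168,-0.002],[-0.008,0,0.015,0,0.168,-0.002],[-0.018,0,0.028,0,0.168,-0.002],[-0.022,0,0.032,0,0.168,-0.002]])

```text
time: 5.2
tool_pos: [0.6141, -0.1407, 0.062]
ee_rot: [-3.133, -0.863, 1.801]
wrist_force: [0.5, 1.4, -1.5]
width: 0.0454
finger_force: 29.9
```

Run:
```python
from h import *
from bench import *
o=get_obs();print(o["joint_positions"].round(3),o["tool_pos"].round(3),o["ee_rot"],o["wrist_force"],o["width"]);
a=snapshot("side");b=snapshot("scene")
im=np.hstack([a["img"][80:280,250:500],b["img"][130:330,130:380]])
cv2.imwrite("pics/p2.png",cv2.resize(im,None,fx=1.6,fy=1.6)[:,:,::-1])
for b,z in((49.5,.062),(49.5,.056)): print(grasp(o,[.619,-.157,z],103.5,b).tolist())
```

```text
[-0.605  0.763  0.985  0.598  2.032 -0.746] [ 0.614 -0.141  0.062] [-3.1330896  -0.86333412  1.80062781] [ 0.51754023  1.38624984 -1.50124381] 0.04541552248238887
[-0.011, 0.0011, 0.006, -0.0041, 0.0006, -0.0038]
[-0.0156, 0.0011, 0.0099, -0.0041, 0.0006, -0.0038]
```

View pics/p2.png

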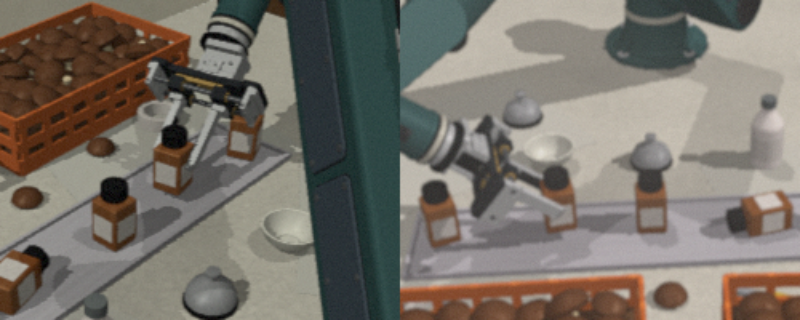

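fallen_a is upright in the gripper, with the body at (557,205) in the scene crop, and the gripper is clear of stand_a. Now I lower it to the floor.

Call:
carry_out(commands=[[-0.006,0,0.003,0,0,0],[-0.01,0,0.006,0,0,0],[-0.013,0.001,0.008,0,0,0],[-0.015,0.001,0.0095,0,0,0],[-0.0156,0.001,0.01,0,0,0]])

```text
time: 5.8
tool_pos: [0.6164, -0.1438, 0.046]
ee_rot: [-3.137, -0.863, 1.803]
wrist_force: [0.8, -0.4, -2.0]
width: 0.0458
finger_force: 29.9
```

Run:
```python
from h import *
from bench import *
o=get_obs();print(o["tool_pos"].round(4),o["ee_rot"],o["wrist_force"],o["width"]);
for s in [snapshot("side"),snapshot("scene")]:
    P,ok=cloud(s);P=P[ok];m=(abs(P[:,0]-.617)<.06)&(abs(P[:,1]+.145)<.05)&(P[:,2]>.085)&(P[:,2]<.13)
    q=s["img"][ok][m].max(1)<60
    P=P[m][q];print(q.sum(),np.median(P,0).round(4),np.percentile(P[:,2],[5,50,95]).round(4))
```

```text
[ 0.6164 -0.1438  0.046 ] [-3.13737445 -0.86308531  1.80319328] [ 0.79239043 -0.42094039 -1.97770858] 0.045754428822486606
202 [ 0.6108 -0.1406  0.099 ] [0.086 0.099 0.102]
64 [ 0.6333 -0.1476  0.0974] [0.0881 0.0974 0.1043]
```

Call:
carry_out(commands=[[-0.0008,0,0.0007,0,0,0],[-0.0015,0,0.0013,0,0,0],[-0.0023,0,0.002,0,0,0],[-0.003,0,0.0026,0,0,0],[-0.003,0,0.0026,0,0,0]])

```text
time: 6.4
tool_pos: [0.6165, -0.1439, 0.0428]
ee_rot: [-3.139, -0.863, 1.804]
wrist_force: [-0.0, -0.3, -0.7]
width: 0.0463
finger_force: 29.9
```

Call:
carry_out(commands=[[-0.0004,0,0.0003,0,0,0],[-0.0008,0,0.0007,0,0,0],[-0.0011,0,0.001,0,0,0],[-0.0011,0,0.001,0,0,0],[-0.0011,0,0.001,0,0,0]])

```text
time: 6.9
tool_pos: [0.6164, -0.1441, 0.0426]
ee_rot: [-3.14, -0.863, 1.806]
wrist_force: [-0.7, -2.9, 4.8]
width: 0.0461
finger_force: 29.9
```

It has touched down. Now I release and back off along the tool axis.

Call:
carry_out(commands=[[0,0,0,0,0,0],[0,0,0,0,0,0],[0,0,0,0,0,0],[0,0,0,0,0,0],[0,0,0,0,0,0]], jaw=0.75)

```text
time: 7.4
tool_pos: [0.6164, -0.1436, 0.0406]
ee_rot: [-3.137, -0.863, 1.803]
wrist_force: [0.3, 0.2, -0.6]
width: 0.0707
finger_force: 0.0
```

Call:
carry_out(commands=[[0,0,-0.01,0,0,0],[0,0,-0.03,0,0,0],[0.01,0,-0.06,0,0,0],[0.03,0,-0.09,0,0,0],[0.06,0,-0.12,0,0,0]])

```text
time: 7.9
tool_pos: [0.6284, -0.1958, 0.1643]
ee_rot: [-3.134, -0.865, 1.799]
wrist_force: [1.2, -0.4, -0.1]
width: 0.0706
finger_force: 0.0
```

Run:
```python
from h import *
from bench import *
o=get_obs();print(o["joint_positions"].round(3),o["tool_pos"].round(4),o["ee_rot"],o["wrist_force"],o["width"]);
ss=[snapshot("side"),snapshot("scene")]
for s in ss:
    P,ok=cloud(s);P=P[ok];m=(abs(P[:,0]-.617)<.06)&(abs(P[:,1]+.145)<.05)&(P[:,2]>.09)&(P[:,2]<.11)
    q=s["img"][ok][m].max(1)<60
    P=P[m][q];print(q.sum(),np.median(P,0).round(4),np.percentile(P[:,2],[5,50,95]).round(4))
a,b=ss
im=np.hstack([a["img"][80:280,250:500],b["img"][130:330,130:380]])
cv2.imwrite("pics/p3.png",cv2.resize(im,None,fx=1.6,fy=1.6)[:,:,::-1])
# target: above fb with tilt 0
print(grasp(o,[.606,.149,.22],108,0).tolist())
```

```text
[-0.651  0.798  0.721  0.661  2.245 -0.628] [ 0.6284 -0.1958  0.1643] [-3.13411482 -0.86482481  1.79903789] [ 1.20368922 -0.39226283 -0.09936478] 0.0706153283320467
135 [ 0.6111 -0.1429  0.0967] [0.091  0.0967 0.0986]
22 [ 0.631  -0.1438  0.0975] [0.0905 0.0975 0.1009]
[0.2491, 0.0579, 0.2352, 0.0301, -0.8646, -0.0773]
```

View pics/p3.png

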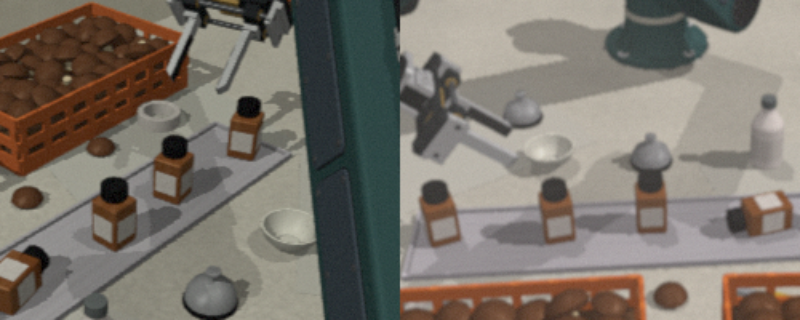

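fallen_a stands at (557,210), with stand_a and stand_b untouched. The present tilt already suits fallen_b, so I carry it across.

Run:
```python
from h import *
from bench import *
o=get_obs()
r=grasp(o,[.607,.150,.16],108,40);print(r.tolist())
d=r[:3]; print(np.linalg.norm(d))
```

```text
[0.2128, 0.0569, 0.2852, 0.0605, -0.1543, -0.0504]
0.36036161005301326
```

Call:
carry_out(commands=[[0.015,0.004,0.02,0,0,0],[0.042,0.011,0.056,0.01,-0.03,-0.01],[0.07,0.019,0.094,0.02,-0.05,-0.02],[0.098,0.026,0.131,0.03,-0.08,-0.03],[0.125,0.033,0.168,0.04,-0.1,-0.03]])

```text
time: 8.5
tool_pos: [0.6119, 0.018, 0.1503]
ee_rot: [-3.131, -0.762, 1.849]
wrist_force: [0.4, -0.1, -1.3]
width: 0.0703
finger_force: 0.0
```

Call:
carry_out(commands=[[0.028,0.008,0.037,0.01,-0.01,0],[0.056,0.015,0.075,0.02,-0.03,-0.01],[0.075,0.02,0.1,0.02,-0.05,-0.01],[0.084,0.023,0.113,0.02,-0.054,-0.02],[0.088,0.024,0.117,0.02,-0.054,-0.02]], jaw=0.78)

```text
time: 9.0
tool_pos: [0.5938, 0.163, 0.126]
ee_rot: [-3.129, -0.709, 1.878]
wrist_force: [0.1, -0.8, 0.2]
width: 0.0735
finger_force: 0.0
```

Run:
```python
from h import *
from bench import *
o=get_obs();print(o["joint_positions"].round(3),o["tool_pos"].round(4),o["ee_rot"],o["wrist_force"],o["width"]);
for z in(.16,.07,.037): print(grasp(o,[.607,.150,z],108,40).tolist())
# recheck fb pose
for s in [snapshot("side"),snapshot("scene")]:
    P,ok=cloud(s);P=P[ok];m=(abs(P[:,0]-.606)<.07)&(abs(P[:,1]-.154)<.06)&(P[:,2]>.043)&(P[:,2]<.055);P=P[m]
    r=cv2.minAreaRect((P[:,1::-1]*1000).astype(np.float32));print(r,m.sum())
```

```text
[-0.164  0.427  1.283  0.626  1.771 -0.457] [0.5938 0.163  0.126 ] [-3.12873993 -0.70929792  1.87814737] [ 0.12460237 -0.76953146  0.24263581] 0.07350597039180679
[0.0095, 0.0084, -0.0176, -0.0084, -0.0112, -0.0051]
[-0.0491, 0.0093, 0.0507, -0.0084, -0.0112, -0.0051]
[-0.0706, 0.0096, 0.0758, -0.0084, -0.0112, -0.0051]
((155.38330078125, 604.0064697265625), (47.923912048339844, 94.5408935546875), 73.85616302490234) 603
((153.25021362304688, 610.3048095703125), (53.6109619140625, 94.04429626464844), 70.62212371826172) 443
```

Call:
carry_out(commands=[[-0.008,0.003,0.005,0,0,0],[-0.025,0.006,0.023,-0.004,-0.005,0],[-0.04,0.009,0.04,-0.008,-0.01,-0.005],[-0.048,0.009,0.049,-0.008,-0.011,-0.005],[-0.05,0.009,0.052,-0.008,-0.011,-0.005]])

```text
time: 9.6
tool_pos: [0.603, 0.159, 0.0518]
ee_rot: [-3.136, -0.7, 1.877]
wrist_force: [-0.2, 0.5, 0.3]
width: 0.0733
finger_force: 0.0
```

Run:
```python
from h import *
from bench import *
o=get_obs();print(o["tool_pos"].round(4),o["ee_rot"],o["wrist_force"]);
print(grasp(o,[.607,.150,.037],108,40).tolist())
```

```text
[0.603  0.159  0.0518] [-3.13632363 -0.69989224  1.87743941] [-0.23972783  0.45187808  0.31739705]
[-0.017, 0.0011, 0.024, -0.0004, -0.0018, -0.0057]
```

Call:
carry_out(commands=[[-0.006,0,0.008,0,0,0],[-0.013,0.001,0.018,0,0,-0.003],[-0.017,0.001,0.024,0,-0.002,-0.005],[-0.017,0.001,0.024,0,-0.002,-0.005],[-0.017,0.001,0.024,0,-0.002,-0.005]])

```text
time: 10.1
tool_pos: [0.6037, 0.1633, 0.025]
ee_rot: [3.138, -0.697, 1.89]
wrist_force: [-0.3, -0.1, 0.2]
width: 0.0735
finger_force: 0.0
```

Call:
carry_out(commands=[[0,0,0,0,0,0],[0,0,0,0,0,0],[0,0,0,0,0,0],[0,0,0,0,0,0],[0,0,0,0,0,0]], jaw=0.2)

```text
time: 10.6
tool_pos: [0.6041, 0.163, 0.0252]
ee_rot: [3.136, -0.696, 1.89]
wrist_force: [0.1, -0.5, 0.7]
width: 0.046
finger_force: 29.9
```

Run:
```python
from h import *
from bench import *
o=get_obs();print(o["tool_pos"].round(4),o["ee_rot"],o["wrist_force"],o["width"]);
R=Ro.from_euler('xyz',o["ee_rot"]).as_matrix();print("grasp",o["tool_pos"]-.019*R[:,2])
print(grasp(o,[.607,.150,.125],108,40).tolist())
```

```text
[0.6041 0.163  0.0252] [ 3.13645124 -0.69623187  1.88978966] [ 0.13006246 -0.51863717  0.67636668] 0.046032281972126866
grasp [0.60783262 0.15143724 0.03979726]
[0.0538, -0.0009, -0.0661, 0.002, 0.0019, 0.0037]
```

Call:
carry_out(commands=[[0.005,0,-0.006,0,0,0],[0.015,0,-0.018,0,0,0],[0.03,0,-0.037,0,0,0],[0.045,0,-0.055,0,0,0],[0.054,0,-0.066,0,0,0]])

```text
time: 11.1
tool_pos: [0.6046, 0.162, 0.1133]
ee_rot: [3.133, -0.695, 1.892]
wrist_force: [0.8, -1.0, -2.3]
width: 0.0456
finger_force: 29.9
```

Run:
```python
from h import *
from bench import *
o=get_obs();print(o["joint_positions"].round(3),o["tool_pos"].round(3),o["ee_rot"],o["wrist_force"],o["width"]);
for b in(32,24,16,8,0): print(grasp(o,[.605,.152,.125],108,b).tolist())
```

```text
[-0.161  0.446  1.277  0.618  1.742 -0.473] [0.605 0.162 0.113] [ 3.13304058 -0.69472819  1.89236144] [ 0.83534604 -1.0410684  -2.29958824] 0.045629529305379904
[-0.0024, -0.0028, 0.0037, 0.0042, -0.1362, 0.0054]
[-0.005, -0.0028, 0.0031, 0.0046, -0.2759, 0.0051]
[-0.0075, -0.0028, 0.0022, 0.0049, -0.4155, 0.0048]
[-0.0099, -0.0028, 0.001, 0.0053, -0.5551, 0.0045]
[-0.012, -0.0028, -0.0005, 0.0056, -0.6947, 0.0041]
```

Call:
carry_out(commands=[[-0.0025,-0.001,0.003,0.002,-0.136,0.002],[-0.005,-0.002,0.003,0.003,-0.276,0.004],[-0.0075,-0.003,0.002,0.004,-0.416,0.004],[-0.01,-0.003,0.001,0.005,-0.555,0.004],[-0.012,-0.003,-0.0005,0.005,-0.695,0.004]])

```text
time: 11.6
tool_pos: [0.6042, 0.152, 0.1047]
ee_rot: [-3.141, 0.004, 1.884]
wrist_force: [0.5, -0.8, -3.2]
width: 0.0458
finger_force: 29.9
```

Run:
```python
from h import *
from bench import *
o=get_obs();print(o["joint_positions"].round(3),o["tool_pos"].round(3),o["ee_rot"],o["wrist_force"],o["width"]);
for b in(8,16,24,32,40): print(grasp(o,[.604,.152,.125],108,-b).tolist())
```

```text
[ 0.157  0.287  1.339 -0.004  1.516 -0.155] [0.604 0.152 0.105] [-3.14127894  0.00353976  1.8837075 ] [ 0.50358797 -0.84444976 -3.20488991] 0.04584696534288546
[-0.0026, -0.0002, -0.0015, -0.0004, -0.1361, -0.0012]
[-0.0052, -0.0002, -0.002, -0.0005, -0.2757, -0.0012]
[-0.0077, -0.0002, -0.0029, -0.0006, -0.4153, -0.0012]
[-0.01, -0.0002, -0.0042, -0.0007, -0.555, -0.0011]
[-0.0122, -0.0002, -0.0057, -0.0007, -0.6946, -0.0011]
```

Call:
carry_out(commands=[[-0.0025,0,-0.0015,0,-0.136,0],[-0.005,0,-0.002,0,-0.276,0],[-0.0077,0,-0.003,0,-0.416,0],[-0.01,0,-0.004,0,-0.555,0],[-0.012,0,-0.0057,0,-0.695,0]])

```text
time: 12.1
tool_pos: [0.6074, 0.1418, 0.1098]
ee_rot: [-3.141, 0.697, 1.885]
wrist_force: [-0.2, -0.9, -3.0]
width: 0.0458
finger_force: 29.9
```

Run:
```python
from h import *
from bench import *
o=get_obs();print(o["joint_positions"].round(3),o["tool_pos"].round(3),o["ee_rot"],o["wrist_force"],o["width"]);
for z in (.125,.08,.062): print(grasp(o,[.604,.152,z],108,-50).tolist())
```

```text
[ 0.496  0.387  1.367 -0.683  1.547  0.256] [0.607 0.142 0.11 ] [-3.14137346  0.69661835  1.88450055] [-0.2264363 -0.8514675 -2.9683938] 0.045807720277386964
[-0.0048, -0.0001, 0.0002, -0.0005, -0.176, -0.0003]
[0.0241, -0.0001, 0.0347, -0.0005, -0.176, -0.0003]
[0.0356, -0.0001, 0.0485, -0.0005, -0.176, -0.0003]
```

Call:
carry_out(commands=[[-0.003,0,0,0,-0.09,0],[-0.005,0,0.001,0,-0.174,0],[0.007,0,0.014,0,-0.174,0],[0.018,0,0.027,0,-0.174,0],[0.023,0,0.033,0,-0.174,0]])

```text
time: 12.6
tool_pos: [0.6074, 0.1365, 0.0655]
ee_rot: [-3.132, 0.866, 1.891]
wrist_force: [0.2, -0.0, -2.0]
width: 0.0459
finger_force: 29.9
```

Run:
```python
from h import *
from bench import *
o=get_obs();print(o["joint_positions"].round(3),o["tool_pos"].round(3),o["ee_rot"],o["wrist_force"],o["width"]);
a=snapshot("side");b=snapshot("scene")
im=np.hstack([a["img"][140:340,130:380],b["img"][130:330,230:480]])
cv2.imwrite("pics/p4.png",cv2.resize(im,None,fx=1.6,fy=1.6)[:,:,::-1])
for z in (.062,.058): print(grasp(o,[.604,.152,z],108,-50).tolist())
```

```text
[ 0.552  0.493  1.404 -0.832  1.539  0.396] [0.607 0.137 0.065] [-3.13158342  0.86569767  1.89074228] [ 0.16093701 -0.00623931 -1.96906633] 0.04590750044571026
[0.0127, 0.0016, 0.0092, -0.0056, -0.0069, 0.0038]
[0.0158, 0.0017, 0.0118, -0.0056, -0.0069, 0.0038]
```

View pics/p4.png

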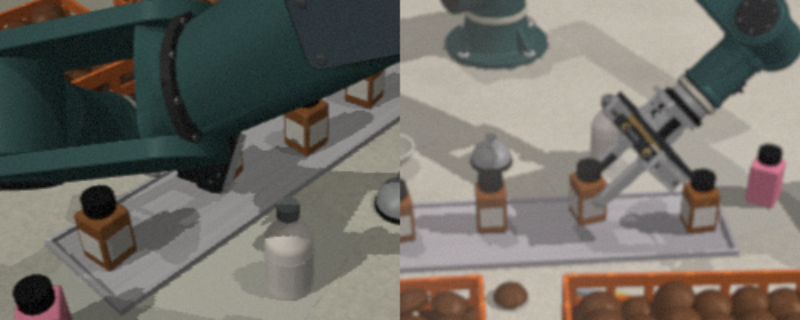

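fallen_b is upright in the gripper at (588,195). The gripper body is close to stand_c's cap at (703,180), so I'll shift 16 mm towards -y before lowering.

Run:
```python
from h import *
from bench import *
o=get_obs()
for y,z in ((.136,.075),(.136,.062),(.136,.058)): print(grasp(o,[.606,y,z],108,-50).tolist())
```

```text
[-0.0064, -0.0016, 0.0131, -0.0056, -0.0057, 0.0034]
[0.0035, -0.0015, 0.0215, -0.0056, -0.0057, 0.0034]
[0.0066, -0.0015, 0.0241, -0.0056, -0.0057, 0.0034]
```

Call:
carry_out(commands=[[-0.007,-0.001,0.006,0,0,0],[-0.0065,-0.0015,0.013,-0.003,-0.003,0],[-0.002,-0.0015,0.017,-0.005,-0.005,0.003],[0.003,-0.0015,0.021,-0.005,-0.005,0.003],[0.0055,-0.0015,0.023,-0.005,-0.005,0.003]])

```text
time: 13.2
tool_pos: [0.6109, 0.1234, 0.0483]
ee_rot: [3.139, 0.872, 1.885]
wrist_force: [-0.5, 0.0, -2.5]
width: 0.0458
finger_force: 29.9
```

Call:
carry_out(commands=[[0,0,0,0,0,0],[0,0,0,0,0,0],[0.0008,0,0.0007,0,0,0],[0.0008,0,0.0007,0,0,0],[0.0008,0,0.0007,0,0,0]])

```text
time: 13.7
tool_pos: [0.6115, 0.1237, 0.0484]
ee_rot: [3.137, 0.873, 1.883]
wrist_force: [-0.3, -0.2, -2.4]
width: 0.0456
finger_force: 29.9
```

Run:
```python
from h import *
from bench import *
o=get_obs();print(o["tool_pos"].round(4),o["ee_rot"],o["wrist_force"],o["joint_positions"])
print(grasp(o,[.606,.136,.054],108,-50).tolist())
```

```text
[0.6115 0.1237 0.0484] [3.13701248 0.87259635 1.88317951] [-0.33821898 -0.16905222 -2.35178271] [ 0.53554546  0.50175054  1.43395942 -0.84826836  1.49550861  0.41962467]
[0.0043, -0.0015, 0.0051, 0.0032, -0.0001, -0.0011]
```

Grasp z is 0.0606. The floor should come at about 0.054, so I lower 5 mm slowly and then in small steps.

Call:
carry_out(commands=[[0.0008,0,0.0007,0,0,0],[0.0016,0,0.0013,0,0,0],[0.0024,0,0.002,0,0,0],[0.0032,0,0.0026,0,0,0],[0.0032,0,0.0026,0,0,0]])

```text
time: 14.2
tool_pos: [0.6113, 0.1236, 0.0439]
ee_rot: [3.138, 0.873, 1.884]
wrist_force: [-0.4, 0.8, -2.1]
width: 0.0458
finger_force: 29.9
```

Call:
carry_out(commands=[[0.0004,0,0.0003,0,0,0],[0.0008,0,0.0007,0,0,0],[0.0012,0,0.001,0,0,0],[0.0012,0,0.001,0,0,0],[0.0012,0,0.001,0,0,0]])

```text
time: 14.7
tool_pos: [0.6115, 0.1237, 0.0432]
ee_rot: [3.137, 0.873, 1.883]
wrist_force: [-1.9, 1.2, 0.7]
width: 0.0459
finger_force: 29.9
```

Call:
carry_out(commands=[[0.0002,0,0.0002,0,0,0],[0.0004,0,0.0004,0,0,0],[0.0006,0,0.0005,0,0,0],[0.0006,0,0.0005,0,0,0],[0.0006,0,0.0005,0,0,0]])

```text
time: 15.2
tool_pos: [0.6115, 0.1237, 0.0431]
ee_rot: [3.136, 0.874, 1.882]
wrist_force: [-3.6, 2.3, 5.2]
width: 0.0458
finger_force: 29.9
```

It has touched down. Now I release and retreat.

Call:
carry_out(commands=[[0,0,0,0,0,0],[0,0,0,0,0,0],[0,0,0,0,0,0],[0,0,0,0,0,0],[0,0,0,0,0,0]], jaw=0.75)

```text
time: 15.7
tool_pos: [0.6114, 0.1235, 0.0415]
ee_rot: [3.138, 0.873, 1.884]
wrist_force: [0.2, -0.6, -0.0]
width: 0.0702
finger_force: 0.0
```

Call:
carry_out(commands=[[0,0,-0.01,0,0,0],[0,0,-0.03,0,0,0],[-0.015,0,-0.06,0,0,0],[-0.04,0,-0.09,0,0,0],[-0.075,0,-0.12,0,0,0]])

```text
time: 16.2
tool_pos: [0.5965, 0.1663, 0.1764]
ee_rot: [-3.14, 0.873, 1.889]
wrist_force: [0.4, 0.3, -0.3]
width: 0.0707
finger_force: 0.0
```

Run:
```python
from h import *
from bench import *
o=get_obs();print(o["joint_positions"].round(3),o["tool_pos"].round(4),o["ee_rot"],o["wrist_force"],o["width"]);
ss=[snapshot("side"),snapshot("scene")]
for s in ss:
    P,ok=cloud(s);P=P[ok];m=(abs(P[:,0]-.607)<.06)&(abs(P[:,1])<.4)&(P[:,2]>.09)&(P[:,2]<.11)
    q=s["img"][ok][m].max(1)<60;P=P[m][q]
    for y in(-.321,-.145,-.008,.124,.306):
        k=abs(P[:,1]-y)<.04;print(k.sum(),np.median(P[k],0).round(4) if k.any() else "")
a,b=ss
im=np.hstack([a["img"][120:320,130:380],b["img"][130:330,200:450]])
cv2.imwrite("pics/p5.png",cv2.resize(im,None,fx=1.6,fy=1.6)[:,:,::-1])
print(row(o,[.56,.15,.26],90,0).tolist(),row(o,[.422,-.008,.12],90,0).tolist())
```

```text
[ 0.603  0.408  1.289 -0.835  1.704  0.282] [0.5965 0.1663 0.1764] [-3.14040075  0.87266365  1.88942389] [ 0.43180748  0.29237748 -0.34781665] 0.07065391917705209
62 [ 0.6054 -0.3103  0.0958]
133 [ 0.6107 -0.1425  0.097 ]
174 [ 0.593  -0.0041  0.0968]
195 [0.6051 0.1275 0.0968]
278 [0.6001 0.309  0.0966]
5 [ 0.6334 -0.3183  0.0946]
13 [ 0.6325 -0.139   0.0946]
27 [ 0.6153 -0.0049  0.0964]
109 [0.6242 0.125  0.0991]
127 [0.6173 0.3057 0.0988]
[-0.0667, -0.0398, -0.0506, 0.1379, 0.8652, 0.2976] [-0.0281, -0.2202, 0.1215, 0.1379, 0.8652, 0.2976]
```

View pics/p5.png

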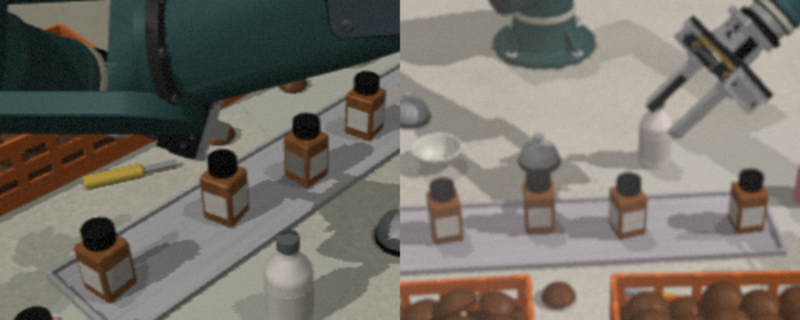

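All five jars stand, with the fallen pair now at (445,215) and (628,205). Next is the bell: I shut the fingers, straighten the tool while rising, then go over it.

Run:
```python
from h import *
from bench import *
o=get_obs();r=row(o,[.53,.10,.24],90,0)
for f in(.16,.32,.48,.64,.8): print((r*f).round(3).tolist())
```

```text
[-0.011, -0.014, -0.001, 0.025, 0.138, 0.046]
[-0.022, -0.028, -0.001, 0.05, 0.275, 0.092]
[-0.034, -0.042, -0.002, 0.074, 0.413, 0.138]
[-0.045, -0.055, -0.002, 0.099, 0.551, 0.184]
[-0.056, -0.069, -0.003, 0.124, 0.688, 0.231]
```

Call:
carry_out(commands=[[-0.011,-0.014,-0.001,0.025,0.138,0.046],[-0.022,-0.028,-0.001,0.05,0.275,0.092],[-0.034,-0.042,-0.002,0.074,0.413,0.138],[-0.045,-0.055,-0.002,0.1,0.55,0.184],[-0.056,-0.07,-0.003,0.125,0.69,0.23]], jaw=0)

```text
time: 16.8
tool_pos: [0.5412, 0.1118, 0.2226]
ee_rot: [3.13, 0.171, 1.628]
wrist_force: [-0.1, -0.6, -0.4]
width: 0.0341
finger_force: 0.0
```

Run:
```python
from h import *
from bench import *
o=get_obs();print(o["tool_pos"],o["width"]);r=row(o,[.422,-.008,.15],90,0)
print(r.tolist())
for f in(.2,.4,.6,.8,1): print((r*f).round(3).tolist())
```

```text
[0.54119738 0.11184772 0.22263173] 0.0341115027226076
[-0.0989, -0.1269, 0.0893, 0.0166, 0.171, 0.0576]
[-0.02, -0.025, 0.018, 0.003, 0.034, 0.012]
[-0.04, -0.051, 0.036, 0.007, 0.068, 0.023]
[-0.059, -0.076, 0.054, 0.01, 0.103, 0.035]
[-0.079, -0.102, 0.071, 0.013, 0.137, 0.046]
[-0.099, -0.127, 0.089, 0.017, 0.171, 0.058]
```

Call:
carry_out(commands=[[-0.02,-0.025,0.018,0.003,0.034,0.012],[-0.04,-0.051,0.036,0.007,0.068,0.023],[-0.059,-0.076,0.054,0.01,0.103,0.035],[-0.079,-0.102,0.071,0.013,0.137,0.046],[-0.099,-0.127,0.089,0.017,0.171,0.058]])

```text
time: 17.3
tool_pos: [0.4207, -0.0096, 0.1493]
ee_rot: [-3.14, 0.005, 1.571]
wrist_force: [-0.4, -1.2, 0.8]
width: 0.0004
finger_force: 0.0
```

Run:
```python
from h import *
from bench import *
o=get_obs();print(o["tool_pos"],o["width"])
for z in(.065,.045): print(row(o,[.422,-.008,z],90,0).tolist())
```

```text
[ 0.42068609 -0.0095985   0.1492971 ] 0.0004044638395692937
[0.002, 0.0014, 0.0843, -0.0015, 0.0048, 0.0004]
[0.0021, 0.0015, 0.1043, -0.0015, 0.0048, 0.0004]
```

Call:
carry_out(commands=[[0.001,0.001,0.025,0,0.003,0],[0.002,0.0015,0.055,0,0.005,0],[0.002,0.0015,0.075,0,0.005,0],[0.002,0.0015,0.083,0,0.005,0],[0.002,0.0015,0.085,0,0.005,0]])

```text
time: 17.8
tool_pos: [0.4225, -0.0074, 0.0638]
ee_rot: [-3.138, 0.001, 1.571]
wrist_force: [-0.7, -0.6, 0.7]
width: 0.0007
finger_force: 0.0
```

Call:
carry_out(commands=[[0,0,0.004,0,0,0],[0,0,0.008,0,0,0],[0,0,0.012,0,0,0],[0,0,0.015,0,0,0],[0,0,0.016,0,0,0]])

```text
time: 18.3
tool_pos: [0.4241, -0.0076, 0.0494]
ee_rot: [3.142, 0.001, 1.571]
wrist_force: [0.8, 1.0, 3.8]
width: 0.0006
finger_force: 1.9
```

The spring force confirms I'm on the head. I press on to the stop.

Call:
carry_out(commands=[[0,0,0.0015,0,0,0],[0,0,0.003,0,0,0],[0,0,0.004,0,0,0],[0,0,0.005,0,0,0],[0,0,0.005,0,0,0]])

```text
time: 18.8
tool_pos: [0.4242, -0.0077, 0.0461]
ee_rot: [3.141, 0.001, 1.571]
wrist_force: [-2.5, 1.2, 15.4]
width: 0.0006
finger_force: 7.1
```

At 15.4 N and z 0.046 the plunger is on its stop. Now I let it up.

Call:
carry_out(commands=[[0,0,-0.01,0,0,0],[0,0,-0.03,0,0,0],[0,0,-0.06,0,0,0],[0,0,-0.09,0,0,0],[0,0,-0.11,0,0,0]])

```text
time: 19.3
tool_pos: [0.4233, -0.0077, 0.1549]
ee_rot: [-3.14, 0.001, 1.571]
wrist_force: [1.5, 0.3, -0.8]
width: 0.0003
finger_force: 0.0
```

Call:
carry_out(commands=[[0,0,0,0,0,0],[0,0,0,0,0,0],[0,0,0,0,0,0],[0,0,0,0,0,0],[0,0,0,0,0,0]])

```text
time: 19.8
tool_pos: [0.4227, -0.0075, 0.1523]
ee_rot: [-3.137, 0.001, 1.571]
wrist_force: [0.1, 0.1, 0.4]
width: 0.0004
finger_force: 0.0
```

Run:
```python
from h import *
from bench import *
s=snapshot("scene");P,ok=cloud(s);P=P[ok]
m=(P[:,2]>.045)&(P[:,2]<.07)&(np.hypot(P[:,0]-.422,P[:,1]+.008)<.02);print(m.sum(),P[m,2].max())
m=(abs(P[:,0]-.607)<.06)&(abs(P[:,1])<.4)&(P[:,2]>.09)&(P[:,2]<.11);Q=P[m]
for y in(-.321,-.145,-.008,.124,.306):
    k=abs(Q[:,1]-y)<.04;print(k.sum(),np.median(Q[k],0).round(4))
print(close_job())
```

```text
31 0.06061807198568911
174 [ 0.6256 -0.3192  0.0983]
162 [ 0.6237 -0.1472  0.099 ]
167 [ 0.606  -0.0073  0.099 ]
162 [0.62   0.1252 0.0987]
162 [0.6128 0.3058 0.0985]
the job is handed in; nothing more can be done
None
```

Both fallen jars stand upright in their gaps, the other three still stand, and the left-hand bell was pressed to its stop and let go; I handed the job in at about 20 s, and no verdict came back.

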